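# Find the warped lid and shut the baking tin with the true one

### The job

One of the two steel lids on the marble slab has warped: find out which by pressing down on their ends until you have felt or seen the warped one rock on the slab. Then put the true lid squarely on the blue baking tin and let go of it, and after that lay the warped lid flat on the rails of the sloping wooden stand, long side up the slope, with its low end against or close to the ledge, and let go. Set both lids down gently without letting them drop or flop over, and leave the other kitchen things and the tin where they are.

Things in the scene. Friction and masses are not known exactly. Their poses are not given: they have to be found in the camera images.
- slab: Fixed flat marble slab, 240 mm (x) x 380 mm (y), 20 mm thick; the two lids lie on it side by side. Origin: centre of its underside. The warped lid stands level on a 20 mm wide strip across its middle, its two ends about 4 mm clear; a light press (2 N) on an end tips it about 0.05 rad, and it falls back level when let go. The true lid does not tip.
- lid_a: Loose steel lid, 180 x 130 mm, 4 mm thick, about 0.35 kg, looks the same as the other one; it may be the true lid or the warped one. Origin: underside, at its centre; x = along its 180 mm length, y = along its 130 mm width, z = up out of its top.
- lid_b: Loose steel lid, 180 x 130 mm, 4 mm thick, about 0.35 kg, looks the same as the other one; it may be the true lid or the warped one. Origin: underside, at its centre; x = along its 180 mm length, y = along its 130 mm width, z = up out of its top.
- lid_a_handle (a point): Middle of this lid's bar handle, 29 mm above the lid's origin, over its centre: a wooden bar 16 mm wide (lid's x), 70 mm long (lid's y), from 22 to 36 mm above the origin, on two thin posts. Gripped across its 16 mm width it lifts the lid in balance. Axes as the lid's.
- lid_b_handle (a point): Middle of this lid's bar handle, 29 mm above the lid's origin, over its centre: a wooden bar 16 mm wide (lid's x), 70 mm long (lid's y), from 22 to 36 mm above the origin, on two thin posts. Gripped across its 16 mm width it lifts the lid in balance. Axes as the lid's.
- tin: Loose blue enamel baking tin, open on top, outside 168 mm (x) x 118 mm (y), 60 mm high, walls 4 mm, 0.7 kg. Origin: centre of its underside; the rim is 60 mm above. A lid set squarely on it (long side along the tin's long side, either way round) has its origin over the tin's origin, lies level on the rim and overhangs 6 mm all round.
- stand: Fixed wooden lid stand: four rails 200 mm long, together 128 mm wide, form a bed sloping at 0.45 rad (26 deg) to the level, rising towards its +x; at the low (-x) end a ledge stands 16 mm above the bed. Origin: centre of its foot; x = horizontal way the bed rises (roughly towards the robot), y = level across the bed, z = up. Bed's outward normal: (-0.435, 0, 0.900).
- bed (a point): Point on the bed's upper surface midway along and across it, 65 mm above the worktop, straight above the stand's origin; measured down the slope the ledge's face is 93 mm from it, so a lid lying with its 180 mm length along the slope against the ledge has its origin within a few mm of this point.
- mug: Loose blue mug, 80 mm wide, 90 mm high; leave it alone. Origin: centre of its underside.
- jar: Loose amber glass jar, 70 mm wide, 100 mm high; leave it alone. Origin: centre of its underside.
- oil: Loose green oil bottle, 60 mm wide, 190 mm high; leave it alone. Origin: centre of its underside.
- bowl: Loose white bowl, 110 mm wide, 45 mm high; leave it alone. Origin: centre of its underside.
- spoon: Loose wooden spoon lying on the worktop near the robot; leave it alone. Origin: its middle.
- salt: Loose dark wooden salt shaker, 48 mm wide, 80 mm high; leave it alone. Origin: centre of its underside.
- timer: Loose red kitchen timer, 60 mm wide, 42 mm high; leave it alone. Origin: centre of its underside.
There are look-alikes about, which are no part of the job. Leave any red or turquoise look-alike of the lid_b alone.

How it is judged:
By the outcome, as a careful person would: the job done as asked, in the order asked, and still so for the second after the job is handed in, with the robot touching nothing.
It also fails if it takes over 67 s, if anything falls off the work surface, if the arm or the gripper's body presses on something with over 40 N, if the wrist force passes 120 N, or if a joint passes its speed limit or range.

### The arm

A 6-joint arm with a two-finger parallel gripper is mounted at the origin on the work surface. World frame = base frame: x ahead of the robot, y to its left, z up, the work surface at z = 0. Lengths are in mm, angles in rad, forces in N, time in s.
With the tool pointing down it reaches from about 375 to 825 mm from the base axis. Payload 5.5 kg.
Tool frame: the origin (TCP) lies on the centre line of the jaws, within the pads' length; the fingertips stand 8 mm ahead of it and the grasp point (between the pads) lies 11 mm behind it (robot.tip_reach is the distance from the TCP to the fingertips, in mm); z points along the fingers, y is the line along which they close (so a half turn about z gives the same grasp; the last joint's range is limited). The gripper opens to 85 mm and grips with 20 to 120 N. Pads are 22 mm wide; open, the fingers measure 114 mm over their backs; the gripper's body (76 mm by 85 mm) begins 54 mm behind the grasp point. The pads swing forward as they close: fully open they stand 13 mm farther back than shut.
Start: joints at [-1.189, 0.314, -0.047, 1.21, 0, 1.571], TCP at [223.551, -556.794, 239.299] pointing down, gripper open.
Joint ranges: [-2.67, 2.67], [-0.69, 1.73], [-1.03, 1.25], [-2.08, 2.16], [-1.42, 1.45], [-3.14, 3.14]. Speed limits (rad/s): [2.39, 2.39, 3.01, 3.14, 3.14, 3.14].

### API

Orientations are given as [roll, pitch, yaw] about the fixed x, y, z axes, in that order (R = Rz(yaw) Ry(pitch) Rx(roll)).
In Python, from cell import robot gives the robot as it stands.
- The arm moves only by the tool apply_moves, never from a script. Its argument "steps" is one flat list of numbers, 5 for each row, row after row: the opening, from 0 (shut) to 1 (fully open), then the shift along the world's x, y, z in units of 0.2 m (1.0 is 0.2 m), then the turn about the world's z in units of pi/2 rad (1.0 is pi/2 rad). A call has 1 to 8 rows; each row is the pose to reach, as a shift and turn from the pose commanded when the call began; what a row does not reach only later rows make up. A row lasts 1/12 s, in which the tool goes at most 41.7 mm and 7.16 degrees, less where a joint would pass 70% of its speed; a pose out of reach is approached as far as the arm can. A call with a number of a shift or a turn outside -1 to 1 is refused whole. A call with a gripper value outside its range is refused whole. The fingers move at their own pace and stop on an object; the grip force is fixed at half the most. Time passes only in rows, so rows that repeat a pose let the fingers close. It gives the time, the measured TCP pose, the force, the opening and the grip force at its end, in the units of the state.
- robot.state(): the state, without advancing time (a new reading comes with each control period).
- robot.grab_frame(name): name is "scene" or "top" or "wrist"; returns a dict with "image" (480x640x3 uint8, red, green, blue), "mtx" (3x3 intrinsics, pixels), "R" (3x3) and "t" (3): a world point X has camera coordinates R X + t. Camera axes: x right, y down, z forward; pixel columns grow to the right and rows downward; lengths in mm; the calibration is good to about 2 mm. A picture is of the moment at which its call begins. There is no depth.
- robot.job_done(): hands the job in; it is judged then, once.
The state is a dict: "time": time; "qpos": joint angles; "dq": joint speeds; "tau": joint torques, N m; "eef_pos": TCP position; "tcp_rot": TCP orientation; "force": force on the tool from outside, world axes, zero at the start; "torque": the same for the moment, N m; "gripper_width": finger opening in mm; "finger_force": force on a finger pad.
Only numpy, scipy, OpenCV 4.12 (cv2) and the standard library are available. Lean on these libraries where they do the work, as an engineer would, in place of code of your own. Each camera call takes 0.05 s, during which the arm holds its last target. There are 200 camera calls.

## Working session

There is one attempt and no reset: what is moved stays moved. The work goes in short steps, Python scripts to look and compute and a tool call to move; the robot and the scene stay as the last step left them, time stands still between calls to the robot, and variables do not carry over. Pictures are saved under pics/ and viewed, at most 10 in all, crops included, and the job is handed in when it is done.

Besides the shell and the picture viewer there is one more tool, called after "Request:" as name(argument=value, ...) on one line, values as JSON. apply_moves: Moves the arm, as the interface text tells. Shifts and turns lie within -1 to 1; 1 stands for 0.2 m of shift or pi/2 rad of turn. Its arguments: {"type":"object","properties":{"steps":{"type":"array","items":{"type":"number","minimum":-1,"maximum":1}}},"required":["steps"]}

```bash
mkdir -p pics; python3 - <<'E'
from cell import robot
import cv2,numpy as np,pickle
fs={}
for n in("scene","top"):
    f=robot.grab_frame(n);fs[n]=f;cv2.imwrite(f"pics/{n}0.png",f["image"][:,:,::-1])
    print(n,f["mtx"].tolist(),(-f["R"].T@f["t"]).round(),f["R"].round(2).tolist())
pickle.dump(fs,open("f0.pkl","wb"))
s=robot.state();print(s["time"],s["eef_pos"],s["tcp_rot"],s["force"],s["gripper_width"])
E
```

```text
scene [[433.26470057072254, 0.0, 319.583286207309], [0.0, 433.26470057072254, 240.30817065827134], [0.0, 0.0, 1.0]] [1185.  248. 1024.] [[-0.22, 0.97, -0.01], [0.77, 0.17, -0.61], [-0.6, -0.14, -0.79]]
top [[513.5019317100904, 0.0, 312.04689252116236], [0.0, 513.5019317100904, 233.42258748900926], [0.0, 0.0, 1.0]] [ 362.   79. 1250.] [[-0.0, -1.0, -0.02], [-0.99, 0.0, -0.11], [0.11, 0.02, -0.99]]
0.1 [ 223.38050498 -556.31256759  238.51958865] [-3.14005003e+00 -2.48263962e-05  3.81832818e-01] [-0.34658312  0.43357196  0.09638672] 85.41102964598669
```

View pics/top0.png

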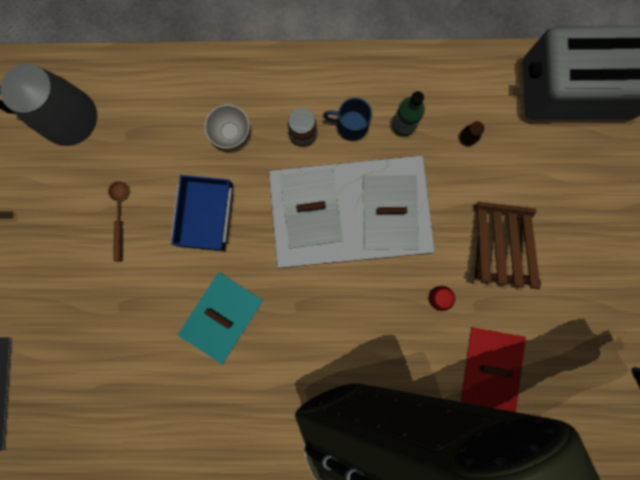

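View pics/scene0.png

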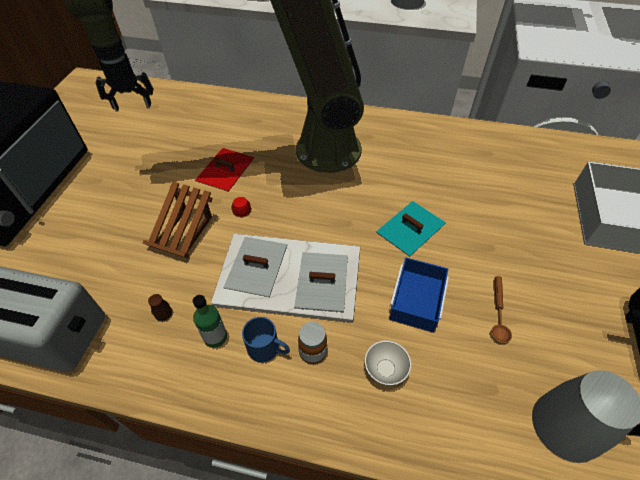

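The top view (image up = +x, left = +y) shows the two lids at about (311,207) and (391,211), the tin at (203,213), and the stand at (506,245) with its ledge at the top, i.e. far from the robot. The scene view shows the same things: lids at (255,262) and (322,278), tin (419,293), stand (180,220). I'll enlarge both.

```bash
cat > h.py <<'E'
import numpy as np,cv2,pickle
def ray(f,uv):
    c=-f["R"].T@f["t"];d=f["R"].T@np.linalg.solve(f["mtx"],[uv[0],uv[1],1]);return c,d/np.linalg.norm(d)
def onz(f,uv,z):
    c,d=ray(f,uv);return c+d*(z-c[2])/d[2]
def tri(*o):  # (frame,uv) pairs
    A=np.zeros((3,3));b=np.zeros(3)
    for f,uv in o:
        c,d=ray(f,uv);P=np.eye(3)-np.outer(d,d);A+=P;b+=P@c
    X=np.linalg.solve(A,b);return X
def proj(f,X):
    p=f["mtx"]@(f["R"]@np.asarray(X,float)+f["t"]);return p[:2]/p[2]
def crop(f,x0,y0,w,h,s,name):
    im=cv2.convertScaleAbs(f["image"][y0:y0+h,x0:x0+w,::-1],alpha=1.5,beta=10)
    im=cv2.resize(im,None,fx=s,fy=s,interpolation=cv2.INTER_CUBIC)
    for x in range((-x0)%20,w,20):
        cv2.line(im,(int(x*s),0),(int(x*s),6),(0,255,255));cv2.putText(im,str(x0+x),(int(x*s),16),0,.33,(0,255,255))
    for y in range((-y0)%20,h,20):
        cv2.line(im,(0,int(y*s)),(6,int(y*s)),(0,255,255));cv2.putText(im,str(y0+y),(8,int(y*s)+4),0,.33,(0,255,255))
    cv2.imwrite(name,im)
E
python3 - <<'E'
from h import *
fs=pickle.load(open("f0.pkl","rb"))
crop(fs["top"],160,145,400,155,2,"pics/t1.png")
crop(fs["scene"],140,170,320,170,2.5,"pics/s1.png")
E
```

```text
(no output)
```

View pics/t1.png

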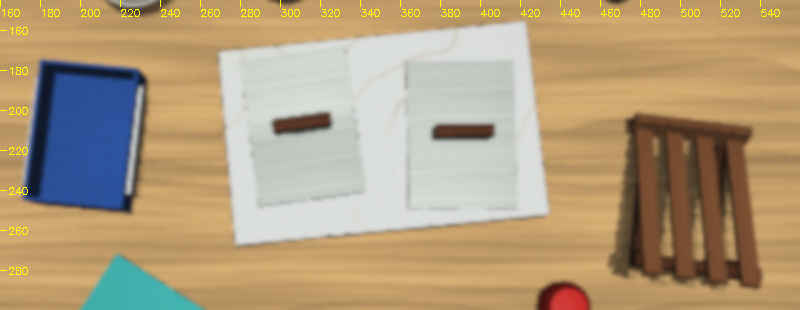

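View pics/s1.png

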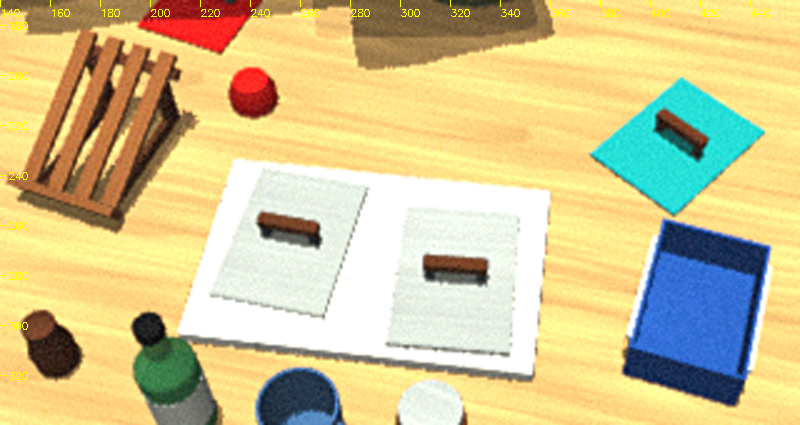

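```bash
cat > m.py <<'E'
from h import *
from scipy.optimize import least_squares
fs=pickle.load(open("f0.pkl","rb"));T,S=fs["top"],fs["scene"]
tc=lambda x,y:(160+x/2,145+y/2)
sc=lambda x,y:(140+x/2.5,170+y/2.5)
def place(p,L):
    x,y,a=p;L=np.atleast_2d(L).astype(float);c,s=np.cos(a),np.sin(a)
    return np.c_[x+c*L[:,0]-s*L[:,1],y+s*L[:,0]+c*L[:,1],L[:,2]]
def fit(obs,p0):  # obs: (frame, local pt, uv)
    g=lambda p:np.concatenate([proj(f,place(p,l)[0])-uv for f,l,uv in obs])
    r=least_squares(g,p0,loss="soft_l1");return r.x,g(r.x)
tin=np.array([[sx*84,sy*59,z] for z in(0,60) for sx,sy in((1,1),(1,-1),(-1,-1),(-1,1))])
ca,sa=np.cos(.45),np.sin(.45)
sb=lambda s,y,h:[s*ca-h*sa,y,65+s*sa+h*ca]
E
python3 - <<'E'
from m import *
print("handles L,R",tri((T,tc(301.5,123.5)),(S,sc(455.5,264))).round(1),tri((T,tc(463,131.5)),(S,sc(289,224))).round(1))
for n,c in(("L",[(241,55),(350,47),(364,192),(258,208)]),("R",[(405,61),(514,60),(517,209),(406,209)])):
    P=np.array([onz(T,tc(*q),26) for q in c]);print(n,P.mean(0).round(1),[round(float(np.linalg.norm(P[i]-P[i-1])),1) for i in range(4)],"yaw",np.degrees(np.arctan2(*(P[0]+P[1]-P[2]-P[3])[[1,0]])).round(2))
for n,(a,b),(e,g) in(("L",((273,127),(331,119)),((424,262),(488,266))),("R",((432,132),(494,131)),((258,219),(320,230)))):
    A=onz(T,tc(*a),56);B=onz(T,tc(*b),56);print(n,"bar yaw",np.degrees(np.arctan2(*(A-B)[[1,0]]))-90)
ptin,r=fit([(T,tin[4],tc(40,60)),(T,tin[7],tc(23,198)),(T,tin[6],tc(127,212)),(S,tin[7],sc(770,246)),(S,tin[0],sc(738,404)),(S,tin[1],sc(625,374)),(S,tin[6],sc(664,221))],[400,330,0.1]);print(ptin,r.round(1))
st=[(T,sb(100,64,0),tc(645,276)),(T,sb(100,-64,0),tc(761,286)),(S,sb(100,64,0),sc(178,60)),(S,sb(100,-64,0),sc(85,30))]
pst,r=fit(st,[400,-300,3.1]);print(pst,r.round(1))
print(tri((T,tc(645,276)),(S,sc(178,56))).round(1),tri((T,tc(753,283)),(S,sc(84,32))).round(1))
ims=[]
for f,P,(x0,y0),E in((T,place(ptin,tin),(162,168),"t"),(S,place(ptin,tin),(380,252),"t"),(T,0,(468,195),"s"),(S,0,(138,175),"s")):
    if E=="s":P=place(pst,[sb(a,b,0) for a,b in((100,64),(100,-64),(-93,-64),(-93,64))]+[sb(-93,64,16),sb(-93,-64,16)])
    k=4;im=cv2.resize(cv2.convertScaleAbs(f["image"][y0:y0+75,x0:x0+100,::-1],alpha=1.5,beta=10),None,fx=k,fy=k,interpolation=cv2.INTER_CUBIC)
    q=((np.array([proj(f,x) for x in P])-[x0,y0])*k).astype(int)
    for u in range(len(q)):cv2.circle(im,tuple(map(int,q[u])),2,(0,255,0) if u<4 else (0,255,255),-1)
    ims.append(im)
cv2.imwrite("pics/ov.png",np.vstack([np.hstack(ims[:2]),np.hstack(ims[2:])]))
E
```

```text
handles L,R [557.6 103.4  44.1] [546.9 -88.1  44.7]
L [559.1 100.4  26. ] [187.9, 132.9, 177.7, 128.2] yaw 5.72
R [546.8 -88.6  26. ] [179.8, 131.7, 180.7, 132.0] yaw -0.36
L bar yaw 7.619654035394518
R bar yaw 0.6175262201781635
[ 5.45971513e+02  3.64223828e+02 -8.03899475e-02] [-1.9 -0.5 -1.   0.9 -2.9 -2.3 -0.3 -1.3 -1.2  0.4 -1.2  0.  -1.4 -1.9]
[ 280.68896255 -329.7683148     6.19032672] [-1.1 -0.4 -0.5 -0.1 -0.7 -4.2 -1.8 -1.6]
[ 375.  -278.2   95.9] [ 367.6 -397.3  102.4]
```

View pics/ov.png

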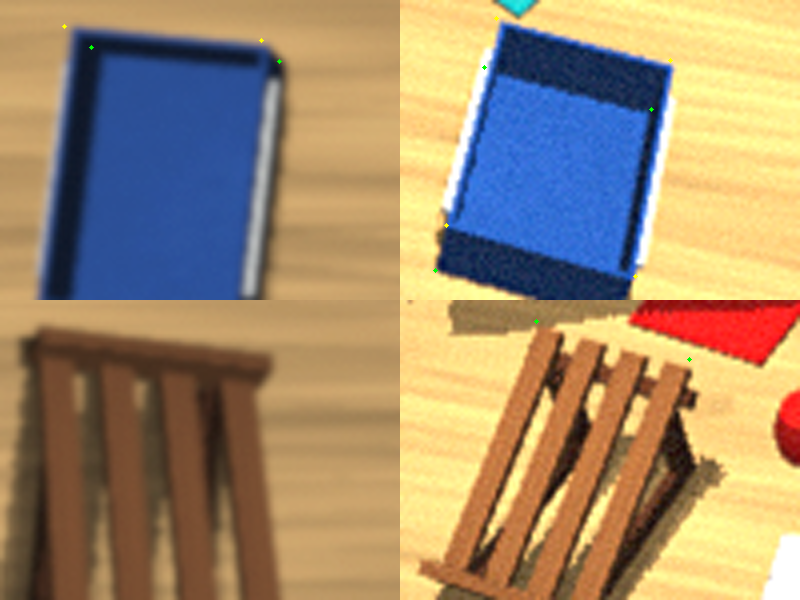

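```bash
cat >> m.py <<'E'
E
python3 - <<'E'
from m import *
obs=[(T,tin[4],(181,175.5)),(T,tin[5],(229,179.5)),(T,tin[7],(171.5,244)),(S,tin[6],(406,258)),(S,tin[7],(447.5,268.5)),(S,tin[5],(391.5,308.5)),(S,tin[4],(438,320.5))]
for z in(54,60,66):
    o=[(f,[l[0],l[1],z],u) for f,l,u in obs];p,r=fit(o,[546,340,-.1]);print("tin",z,p.round(3),r.round(1),(r**2).sum().round(1))
print("tri +x+y",tri((T,(181,175.5)),(S,(438,320.5))).round(1),"-x? +x-y",tri((T,(229,179.5)),(S,(391.5,308.5))).round(1))
hl=((480,282.5),(211,192.5));hr=((540.5,288),(172.5,181.5));ll=((478,209.5),);
print("stand tri high +y,-y",tri((T,hl[0]),(S,hl[1])).round(1),tri((T,hr[0]),(S,hr[1])).round(1))
print("ledge ends",tri((T,(477,201.5)),(S,(188.8,256))).round(1),tri((T,(536,208.5)),(S,(143,241))).round(1))
def g(p):
    o=[(T,sb(p[3],-64,0),hl[0]),(T,sb(p[3],64,0),hr[0]),(S,sb(p[3],-64,0),hl[1]),(S,sb(p[3],64,0),hr[1]),(T,sb(-93,-64,0),(478,209.5)),(T,sb(-93,64,0),(533.5,215.5))]
    return np.concatenate([proj(f,place(p[:3],l)[0])-u for f,l,u in o])
r=least_squares(g,[430,-330,3.05,100],loss="soft_l1");print("stand",r.x.round(3),g(r.x).round(1))
E
```

```text
tin 54 [ 5.44894e+02  3.63751e+02 -1.01000e-01] [-1.2 -0.4 -0.2  0.2 -0.7  1.  -1.5 -0.7  0.2  0.  -0.8  0.1 -0.5  1.5] 9.5
tin 60 [ 5.45861e+02  3.62798e+02 -1.01000e-01] [-1.5 -1.4 -0.3 -0.8 -1.   0.4 -1.6 -1.8  0.3 -1.  -1.  -0.9 -0.4  0.6] 15.2
tin 66 [ 5.46995e+02  3.61727e+02 -9.80000e-02] [-1.9 -2.4 -0.3 -1.9 -1.2 -0.3 -1.8 -2.8  0.3 -2.1 -1.1 -1.7 -0.3 -0.2] 33.8
tri +x+y [632.5 412.2  57.4] -x? +x-y [622.6 297.3  54.7]
stand tri high +y,-y [ 376.8 -274.9   97.4] [ 363.9 -404.   103.3]
ledge ends [ 568.1 -288.    31.4] [ 551.1 -429.9   38. ]
stand [ 460.871 -350.504    3.001   98.566] [ 1.3 -2.5 -0.8  0.1 -1.3 -1.2 -0.  -1.  -0.1 -0.3 -2.   0.9]
```

The overlay shows the tin's rim as the thin bright-blue outline, with its far-left corner at top (181,175) and scene (438,320). The stand's high end is at top (480,282) to (540,288). That is enough to start pressing lid R near its robot-side end.

Request:
apply_moves(steps=[0,0.6,1,0,-0.243,0,0.6,1,0,-0.243,0,0.6,1,0,-0.243,0,0.6,1,0,-0.243,0,0.6,1,0,-0.243,0,0.6,1,0,-0.243])

```text
time: 0.6
eef_pos: [344.3, -353.6, 239.0]
tcp_rot: [-3.14, 0.0, 0.001]
force: [0.5, 0.8, 0.2]
gripper_width: 12.3
finger_force: 0.0
```

Request:
apply_moves(steps=[0,0.6,1,-0.3,0,0,0.6,1,-0.3,0,0,0.6,1,-0.3,0,0,0.6,1,-0.3,0,0,0.6,1,-0.3,0,0,0.6,1,-0.3,0,0,0.6,1,-0.3,0])

```text
time: 1.18
eef_pos: [464.7, -152.0, 177.4]
tcp_rot: [-3.139, 0.001, 0.006]
force: [0.2, 0.2, -0.0]
gripper_width: 0.1
finger_force: 0.0
```

Request:
apply_moves(steps=[0,0.03,0.34,-0.3,0,0,0.03,0.34,-0.55,0,0,0.03,0.34,-0.68,0,0,0.03,0.34,-0.68,0,0,0.03,0.34,-0.68,0])

```text
time: 1.6
eef_pos: [464.2, -86.8, 38.0]
tcp_rot: [-3.139, 0.01, 0.002]
force: [-2.3, -0.5, -0.4]
gripper_width: -0.2
finger_force: 0.0
```

Request:
apply_moves(steps=[0,0,0,-0.02,0,0,0,0,-0.03,0,0,0,0,-0.035,0,0,0,0,-0.035,0])

```text
time: 1.93
eef_pos: [471.1, -89.8, 38.0]
tcp_rot: [3.141, -0.003, -0.001]
force: [-0.4, -0.0, -0.0]
gripper_width: 0.4
finger_force: 0.0
```

Request:
apply_moves(steps=[0,0,0,-0.005,0,0,0,0,-0.01,0,0,0,0,-0.01,0])

```text
time: 2.18
eef_pos: [469.9, -89.1, 34.8]
tcp_rot: [3.141, -0.001, -0.0]
force: [-0.7, -0.2, 0.1]
gripper_width: 0.2
finger_force: 0.0
```

Request:
apply_moves(steps=[0,0,0,-0.005,0,0,0,0,-0.01,0,0,0,0,-0.01,0])

```text
time: 2.43
eef_pos: [469.4, -88.8, 32.1]
tcp_rot: [-3.142, 0.0, 0.0]
force: [0.3, -0.1, 0.1]
gripper_width: 0.3
finger_force: 0.0
```

Request:
apply_moves(steps=[0,0,0,-0.005,0,0,0,0,-0.01,0,0,0,0,-0.01,0])

```text
time: 2.68
eef_pos: [469.5, -88.8, 32.0]
tcp_rot: [3.141, -0.0, 0.0]
force: [-8.0, 0.8, 22.4]
gripper_width: 0.1
finger_force: 11.4
```

Request:
apply_moves(steps=[0,0,0,0.15,0,0,0.045,0.2,0.2,0,0,0.045,0.9,0.2,0,0,0.045,0.9,0.2,0,0,0.045,0.9,0.2,0,0,0.045,0.9,0.2,0,0,0.045,0.9,0.07,0,0,0.045,0.9,0.07,0])

```text
time: 3.35
eef_pos: [480.9, 35.7, 45.6]
tcp_rot: [-3.108, 0.002, 0.052]
force: [-0.9, -0.0, 0.3]
gripper_width: 0.3
finger_force: 0.0
```

Request:
apply_moves(steps=[0,0,0,-0.01,0,0,0,0,-0.02,0,0,0,0,-0.025,0,0,0,0,-0.025,0,0,0,0,-0.025,0])

```text
time: 3.77
eef_pos: [481.6, 35.9, 42.1]
tcp_rot: [-3.107, 0.0, 0.052]
force: [-0.6, -0.1, -0.7]
gripper_width: -0.2
finger_force: 0.0
```

Request:
apply_moves(steps=[0,0,0,-0.005,0,0,0,0,-0.01,0,0,0,0,-0.01,0])

```text
time: 4.02
eef_pos: [481.3, 36.1, 39.8]
tcp_rot: [-3.107, 0.001, 0.053]
force: [-0.2, 0.2, -0.6]
gripper_width: -0.3
finger_force: 0.0
```

Request:
apply_moves(steps=[0,0,0,-0.005,0,0,0,0,-0.01,0,0,0,0,-0.01,0])

```text
time: 4.27
eef_pos: [481.1, 36.2, 37.6]
tcp_rot: [-3.107, 0.001, 0.053]
force: [-1.0, -0.5, -0.4]
gripper_width: 0.3
finger_force: 0.0
```

```bash
python3 - <<'E'
from cell import robot
s=robot.state();print({k:np.round(v,3) for k,v in s.items()} if 0 else [s["qpos"].round(3) if hasattr(s["qpos"],"round") else s["qpos"],s["tcp_rot"]])
E
```

```text
[array([ 0.052,  0.279, -0.601,  0.691,  0.034,  3.141]), array([-3.10728523e+00,  1.19030583e-03,  5.31833775e-02])]
```

Request:
apply_moves(steps=[0,0,0.1,0.05,0,0,0,0.2,0.05,0,0,0,0.28,0.05,0,0,0,0.28,0.05,0,0,0,0.28,0.05,0,0,0,0.28,0.05,0])

```text
time: 4.77
eef_pos: [483.7, 63.8, 47.7]
tcp_rot: [-3.082, 0.002, 0.093]
force: [-0.5, -1.0, 0.1]
gripper_width: -0.1
finger_force: 0.0
```

Request:
apply_moves(steps=[0,0,0.1,0.1,0.2,0,0,0.15,0.1,0.5,0,0,0.15,0.1,0.5,0,0,0.15,0.1,0.5,0,0,0.15,0.1,0.5,0,0,0.15,0.1,0.5,0,0,0.15,0.1,0.5,0,0,0.15,0.1,0.5])

```text
time: 5.43
eef_pos: [483.8, 93.5, 67.6]
tcp_rot: [-3.082, 0.002, 0.878]
force: [-0.2, -0.3, -0.1]
gripper_width: -0.1
finger_force: 0.0
```

Request:
apply_moves(steps=[0,0,0,-0.06,0.08,0,0,0,-0.12,0.16,0,0,0,-0.12,0.24,0,0,0,-0.12,0.32,0,0,0,-0.12,0.4,0,0,0,-0.12,0.441,0,0,0,-0.14,0.441,0,0,0,-0.14,0.441])

```text
time: 6.1
eef_pos: [483.4, 93.4, 39.1]
tcp_rot: [-3.081, 0.002, 1.567]
force: [-0.4, 0.2, -0.0]
gripper_width: 0.0
finger_force: 0.0
```

Request:
apply_moves(steps=[0,0,0,-0.005,0,0,0,0,-0.01,0,0,0,0,-0.01,0])

```text
time: 6.35
eef_pos: [483.7, 93.5, 37.6]
tcp_rot: [-3.082, 0.001, 1.569]
force: [0.1, 0.8, -0.4]
gripper_width: -0.2
finger_force: 0.0
```

Request:
apply_moves(steps=[0,0,0,-0.005,0,0,0,0,-0.01,0,0,0,0,-0.01,0])

```text
time: 6.6
eef_pos: [483.8, 93.6, 35.7]
tcp_rot: [-3.082, 0.001, 1.57]
force: [1.0, 0.2, 0.2]
gripper_width: 0.1
finger_force: 0.0
```

Request:
apply_moves(steps=[0,0,0,-0.005,0,0,0,0,-0.01,0,0,0,0,-0.01,0])

```text
time: 6.85
eef_pos: [483.8, 93.6, 33.7]
tcp_rot: [-3.082, 0.001, 1.57]
force: [0.1, -0.0, 0.9]
gripper_width: 0.5
finger_force: 0.2
```

Request:
apply_moves(steps=[0,0,0,-0.004,0,0,0,0,-0.0075,0,0,0,0,-0.0075,0])

```text
time: 7.1
eef_pos: [483.9, 93.6, 32.4]
tcp_rot: [-3.082, 0.001, 1.571]
force: [-0.2, -0.4, 1.8]
gripper_width: -0.0
finger_force: 0.8
```

Request:
apply_moves(steps=[0,0,0,-0.004,0,0,0,0,-0.0075,0,0,0,0,-0.0075,0])

```text
time: 7.35
eef_pos: [484.0, 93.6, 32.1]
tcp_rot: [-3.083, 0.001, 1.57]
force: [-3.8, -0.3, 15.1]
gripper_width: -0.2
finger_force: 7.4
```

```bash
python3 - <<'E'
from cell import robot
from h import *
fs=pickle.load(open("f0.pkl","rb"))
f=robot.grab_frame("scene")
k=5;ims=[cv2.resize(cv2.convertScaleAbs(x["image"][240:320,285:365,::-1],alpha=1.4),None,fx=k,fy=k,interpolation=cv2.INTER_CUBIC) for x in(fs["scene"],f)]
cv2.imwrite("pics/rock.png",np.hstack(ims));print(robot.state()["force"])
E
```

```text
[-4.02202016 -1.34178396 14.94407477]
```

View pics/rock.png

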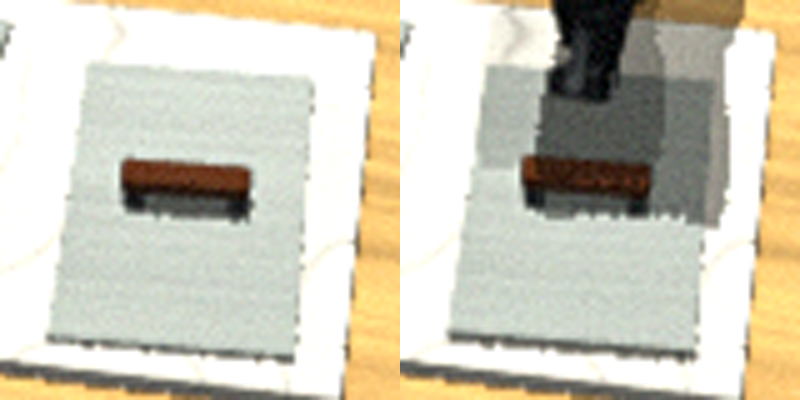

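The right-hand picture shows lid L (the scene's right lid) pressed at (580,95). Its far edge at (570,345) stands a little higher and looks thicker than before. The force crept from 0.9 to 1.8 N over 2 mm before going hard, whereas lid R was rigid at once. So L is warped and R is true. 

The wrist picked up a 0.06 rad tilt when joint 6 hit its limit. I'll undo it by reaching past the far limit, where leaning outward is the way to get closer.

Request:
apply_moves(steps=[0,0,0,0.2,0,0,0,0,0.4,0,0,0.2,-0.1,0.6,0,0,0.4,-0.25,0.8,0,0,0.6,-0.4,1,0,0,0.8,-0.47,1,0,0,0.8,-0.47,1,0,0,0.8,-0.47,1,0])

```text
time: 8.07
eef_pos: [648.5, -3.0, 233.2]
tcp_rot: [-3.088, 0.002, 1.568]
force: [-1.0, -0.5, -0.2]
gripper_width: -0.1
finger_force: 0.0
```

Request:
apply_moves(steps=[0,0.2,0,0.1,0,0,0.4,0,0.2,0,0,0.6,0,0.2,0,0,0.8,0,0.2,0,0,0.8,0,0.2,0,0,0.8,0,0.2,0])

```text
time: 8.57
eef_pos: [806.1, -0.4, 266.0]
tcp_rot: [-3.079, 0.001, 1.57]
force: [1.9, 0.2, -0.2]
gripper_width: -0.5
finger_force: 0.0
```

Request:
apply_moves(steps=[0,0.2,0,0,0,0,0.4,0,0,0,0,0.5,0,0,0,0,0.5,0,0,0,0,0.5,0,0,0])

```text
time: 8.98
eef_pos: [862.4, -0.3, 249.9]
tcp_rot: [-3.128, 0.001, 1.571]
force: [-0.9, -0.3, 0.5]
gripper_width: 0.1
finger_force: 0.0
```

Request:
apply_moves(steps=[0,0.06,0,0,0,0,0.06,0,0,0,0,0.06,0,0,0])

```text
time: 9.23
eef_pos: [868.0, -0.4, 250.4]
tcp_rot: [-3.141, 0.001, 1.57]
force: [0.1, 0.2, 0.9]
gripper_width: -0.3
finger_force: 0.0
```

Request:
apply_moves(steps=[0.6,-1,-0.2,0,0,0.6,-1,-0.2,0,0,0.6,-1,-0.2,0,0,0.6,-1,-0.2,0,0,0.6,-1,-0.2,0,0,0.6,-1,-0.2,0,0])

```text
time: 9.73
eef_pos: [688.0, -36.4, 249.3]
tcp_rot: [-3.139, 0.002, 1.571]
force: [-0.0, -0.8, 0.8]
gripper_width: 51.4
finger_force: 0.0
```

Request:
apply_moves(steps=[0.6,-0.6,-0.23,-0.3,0,0.6,-0.6,-0.23,-0.3,0,0.6,-0.6,-0.23,-0.3,0,0.6,-0.6,-0.23,-0.3,0,0.6,-0.6,-0.23,-0.3,0])

```text
time: 10.15
eef_pos: [565.1, -83.1, 187.5]
tcp_rot: [-3.133, 0.002, 1.568]
force: [-0.5, -0.0, 0.7]
gripper_width: 51.3
finger_force: 0.0
```

```bash
python3 - <<'E'
from cell import robot
from h import *
f=robot.grab_frame("wrist");pickle.dump(f,open("w1.pkl","wb"))
s=robot.state();print(s["eef_pos"],s["tcp_rot"],(-f["R"].T@f["t"]).round(),f["R"].round(2).tolist())
im=f["image"][:,:,::-1].copy()
for X in([547,-88.5,56],[547,-53.5,56],[547,-123.5,56],[637,-153,24],[457,-153,24],[457,-23,24],[637,-23,24]):
    q=proj(f,X);print(q.round());cv2.circle(im,tuple(map(int,q)),3,(0,255,0),-1)
cv2.imwrite("pics/w1.png",im)
E
```

```text
[568.28665057 -82.71402238 188.87528657] [-3.13707111e+00  1.43736566e-03  1.56906663e+00] [566.   0. 321.] [[1.0, -0.0, -0.01], [0.0, -0.95, 0.32], [-0.01, -0.32, -0.95]]
[308. 236.]
[307. 193.]
[309. 276.]
[406. 290.]
[217. 289.]
[201. 149.]
[417. 149.]
```

View pics/w1.png

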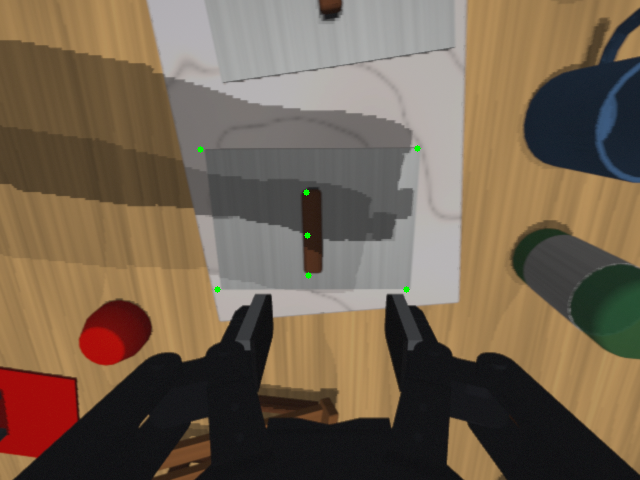

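The wrist view shows lid R's bar from (312,189) to (313,271), and its corners near (204,149) and (218,289). Both are within a few px of my prediction. Combining the views.

```bash
python3 - <<'E'
from m import *
W=pickle.load(open("w1.pkl","rb"))
b=(312.5,230)
tt=tc(463,131.5);tt=(tt[0]-.25,tt[1]-.25);ss=sc(289,224);ss=(ss[0]-.3,ss[1]-.3)
print("bar WT",tri((W,b),(T,tt)).round(1),"WS",tri((W,b),(S,ss)).round(1),"all",tri((W,b),(T,tt),(S,ss)).round(1))
for z in(50,53,56):print(z,onz(W,b,z).round(1),onz(T,tt,z).round(1),onz(S,ss,z).round(1))
print("corners z24",[onz(W,q,24).round(1).tolist() for q in((204,149),(417,148),(218,289))])
print("T corners",[onz(T,(tc(*q)[0]-.25,tc(*q)[1]-.25),24).round(1).tolist() for q in((405,61),(514,60),(517,209),(406,209))])
E
```

```text
bar WT [549.5 -90.1  34.4] WS [550.7 -85.3  51.8] all [548.5 -87.3  47.1]
50 [550.5 -85.4  50. ] [546.9 -87.8  50. ] [549.4 -86.4  50. ]
53 [550.7 -84.4  53. ] [546.4 -87.4  53. ] [551.4 -85.3  53. ]
56 [550.9 -83.5  56. ] [546.  -86.9  56. ] [553.3 -84.3  56. ]
corners z24 [[459.8, -22.8, 24.0], [636.9, -22.4, 24.0], [457.8, -152.5, 24.0]]
T corners [[637.8, -22.8, 24.0], [638.2, -154.8, 24.0], [457.1, -153.8, 24.0], [457.7, -21.6, 24.0]]
```

Request:
apply_moves(steps=[0.6,-0.1,-0.02,-0.1,0,0.6,-0.1,-0.02,-0.3,0,0.6,-0.1,-0.02,-0.5,0,0.6,-0.1,-0.02,-0.6,0,0.6,-0.1,-0.02,-0.6,0,0.6,-0.1,-0.02,-0.6,0])

```text
time: 10.7
eef_pos: [551.3, -85.9, 68.3]
tcp_rot: [-3.137, 0.001, 1.571]
force: [0.4, 0.1, 0.9]
gripper_width: 51.5
finger_force: 0.0
```

Request:
apply_moves(steps=[0.6,-0.01,-0.005,-0.07,0,0.6,-0.01,-0.005,-0.14,0,0.6,-0.01,-0.005,-0.14,0,0.6,-0.01,-0.005,-0.14,0])

```text
time: 11.03
eef_pos: [549.9, -87.3, 41.7]
tcp_rot: [-3.139, 0.002, 1.571]
force: [1.0, 0.3, 0.5]
gripper_width: 51.2
finger_force: 0.0
```

Request:
apply_moves(steps=[0,0,0,0,0,0,0,0,0,0,0,0,0,0,0,0,0,0,0,0,0,0,0,0,0,0,0,0,0,0,0,0,0,0,0])

```text
time: 11.62
eef_pos: [549.4, -87.4, 41.3]
tcp_rot: [-3.139, 0.002, 1.571]
force: [0.3, 0.8, 5.8]
gripper_width: 14.9
finger_force: 59.6
```

Request:
apply_moves(steps=[0,0,0,0.05,0,0,0,0,0.2,0,0,0,0,0.4,0,0,0,0.1,0.5,0,0,0,0.25,0.55,0,0,0,0.45,0.55,0,0,0,0.65,0.55,0,0,0,0.8,0.55,0])

```text
time: 12.28
eef_pos: [547.5, 75.3, 150.7]
tcp_rot: [-3.137, 0.0, 1.571]
force: [0.2, 0.2, -3.3]
gripper_width: 14.9
finger_force: 59.1
```

Request:
apply_moves(steps=[0,0,0.2,0,-0.03,0,0,0.4,0,-0.064,0,0,0.6,0,-0.064,0,0,0.8,0,-0.064,0,0,1,0,-0.064,0,0,1,0,-0.064,0,0,1,0,-0.064])

```text
time: 12.87
eef_pos: [547.3, 274.9, 149.8]
tcp_rot: [-3.136, 0.002, 1.474]
force: [0.2, -1.1, -3.3]
gripper_width: 15.0
finger_force: 59.1
```

```bash
python3 - <<'E'
from cell import robot
from m import *
f=robot.grab_frame("wrist");pickle.dump(f,open("w2.pkl","wb"));t=robot.grab_frame("top");pickle.dump(t,open("t2.pkl","wb"))
s=robot.state();print(s["eef_pos"],s["tcp_rot"],(-f["R"].T@f["t"]).round())
p=[545.5,363,-.1]
P=place(p,tin[4:]);print(np.array([proj(f,x) for x in P]).round(1).tolist())
a=cv2.convertScaleAbs(f["image"][:300,:,::-1],alpha=1.4)
for x in range(0,640,50):cv2.putText(a,str(x),(x,10),0,.33,(0,255,255));cv2.line(a,(x,12),(x,18),(0,255,255))
for y in range(0,300,50):cv2.putText(a,str(y),(8,y+4),0,.33,(0,255,255));cv2.line(a,(0,y),(6,y),(0,255,255))
for x in P:cv2.circle(a,tuple(map(int,proj(f,x))),2,(0,255,0),-1)
b=cv2.resize(cv2.convertScaleAbs(t["image"][165:265,160:360,::-1],alpha=1.5),(600,300),interpolation=cv2.INTER_CUBIC)
b=np.hstack([b,np.zeros((300,40,3),np.uint8)])
cv2.imwrite("pics/w2.png",np.vstack([a,b]))
E
```

```text
[547.39114118 272.30353246 149.66315104] [-3.13527821e+00  2.43509198e-03  1.47034796e+00] [556. 358. 284.]
[[464.5, -1.9], [441.5, 207.6], [186.8, 206.7], [159.2, -2.0]]
```

View pics/w2.png

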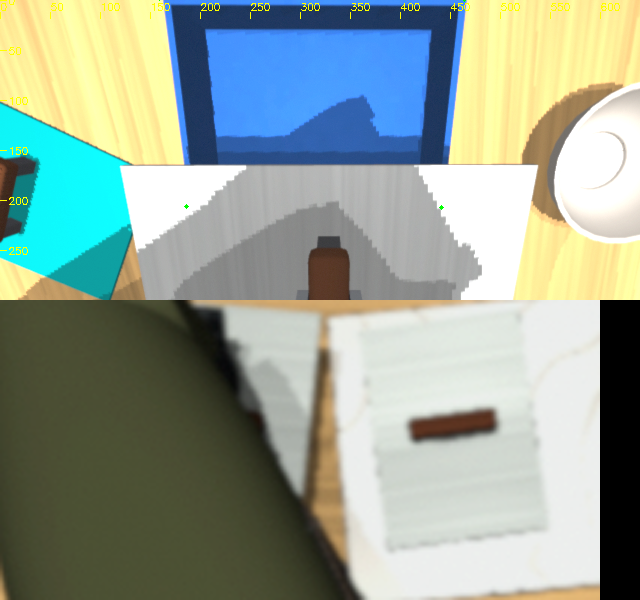

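```bash
python3 - <<'E'
from m import *
W=pickle.load(open("w2.pkl","rb"))
tcp=np.array([547.4,272.3,149.66]);a=1.470-np.pi/2
for dz in(-17.3,):
    P=place([tcp[0],tcp[1],a],[[90,65,tcp[2]+dz],[-90,65,tcp[2]+dz]]);print("lid far corners pred R,L",[proj(W,x).round(1).tolist() for x in P])
    Q=[onz(W,q,tcp[2]+dz) for q in((537,165),(122,166))];print("obs",np.round(Q,1).tolist(),"width",np.linalg.norm(Q[0]-Q[1]))
print("bar end top pred",proj(W,place([tcp[0],tcp[1],a],[[0,35,tcp[2]-21.3+36]])[0]).round(1))
for z in(54,57,60):
    L=[onz(W,q,z)[:2] for q in((170,4),(187,163))];R=[onz(W,q,z)[:2] for q in((464,4),(449,163))]
    print(z,np.round(L+R,1).tolist(),"width",np.linalg.norm(L[0]-R[0]).round(1),"yaws",[np.arctan2(*(l[0]-l[1])[::-1]).round(3)-1.571 for l in(L,R)])
E
```

```text
lid far corners pred R,L [[540.2, 171.4], [122.4, 169.7]]
obs [[641.9, 330.8, 132.4], [464.7, 347.6, 132.4]] width 177.99884398464482
bar end top pred [330.1 264. ]
54 [[470.8, 428.6], [460.1, 340.1], [636.9, 412.0], [629.6, 323.6]] width 166.9 yaws [np.float64(-0.11999999999999988), np.float64(-0.08199999999999985)]
57 [[471.9, 427.6], [461.4, 340.3], [635.8, 411.2], [628.7, 324.1]] width 164.7 yaws [np.float64(-0.11999999999999988), np.float64(-0.08199999999999985)]
60 [[473.0, 426.7], [462.6, 340.6], [634.8, 410.5], [627.7, 324.5]] width 162.6 yaws [np.float64(-0.11999999999999988), np.float64(-0.08199999999999985)]
```

Wrist view (upper half): the tin's far rim corners are at about (170,4) and (464,4) and its sides meet the lid at (187,163) and (449,163). The held lid's far edge runs from (122,166) to (537,165). I'll move above the tin and compare the two edges directly.

Request:
apply_moves(steps=[0,0,0.2,0,0,0,0,0.4,-0.05,0,0,0,0.44,-0.15,0,0,0,0.44,-0.27,0,0,0,0.44,-0.27,0,0,0,0.44,-0.27,0])

```text
time: 13.47
eef_pos: [546.7, 358.3, 94.4]
tcp_rot: [-3.133, 0.005, 1.468]
force: [-0.3, 0.4, -1.8]
gripper_width: 14.9
finger_force: 59.1
```

```bash
python3 - <<'E'
from cell import robot
from m import *
f=robot.grab_frame("wrist");s=robot.grab_frame("scene");pickle.dump((f,s),open("h3.pkl","wb"))
st=robot.state();print(st["eef_pos"],st["tcp_rot"],st["force"])
p=[547,361,-.1];P=place(p,tin[4:]);print("tin pred",[proj(f,x).round().tolist() for x in P],[proj(s,x).round().tolist() for x in P])
a=cv2.convertScaleAbs(f["image"][:300,:,::-1],alpha=1.4)
for x in range(0,640,50):cv2.putText(a,str(x),(x,10),0,.33,(0,0,255));cv2.line(a,(x,12),(x,18),(0,0,255))
for y in range(0,300,50):cv2.putText(a,str(y),(8,y+4),0,.33,(0,0,255));cv2.line(a,(0,y),(6,y),(0,0,255))
b=cv2.resize(cv2.convertScaleAbs(s["image"][245:345,370:475,::-1],alpha=1.3),None,fx=3,fy=3,interpolation=cv2.INTER_CUBIC)
cv2.imwrite("pics/h3.png",np.vstack([a,np.hstack([b,np.zeros((300,325,3),np.uint8)])]))
E
```

```text
[548.76777372 359.63425607  97.03757137] [-3.13676098e+00  1.04881400e-03  1.46813281e+00] [ 0.20881494  0.29190316 -2.3166587 ]
tin pred [[506.0, 167.0], [473.0, 371.0], [187.0, 370.0], [154.0, 167.0]] [[437.0, 321.0], [390.0, 308.0], [404.0, 256.0], [447.0, 268.0]]
```

View pics/h3.png

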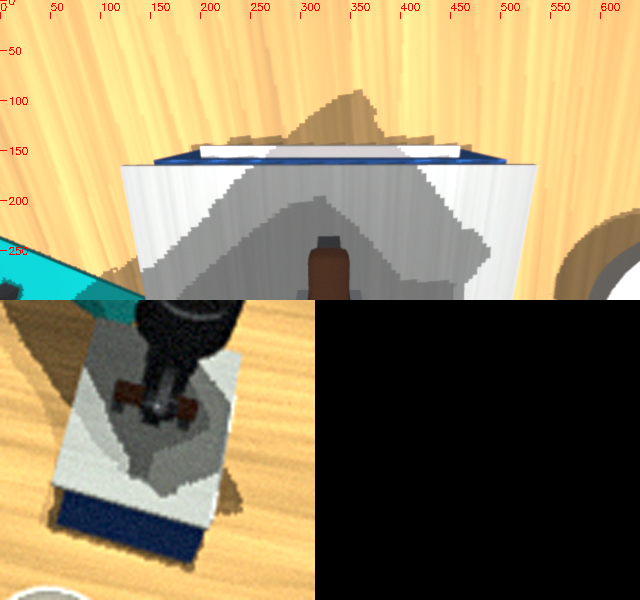

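```bash
python3 - <<'E'
from m import *
W,S3=pickle.load(open("h3.pkl","rb"))
o=[(S,tin[6],(406,258)),(S,tin[7],(447.5,268.5)),(S,tin[5],(391.5,308.5)),(S,tin[4],(438,320.5))]
for z in(57,60):
    p,r=fit([(f,[l[0],l[1],z],np.array(u)-.37) for f,l,u in o],[546,360,-.1]);print("tin S",z,p.round(3),r.round(1))
zt=97.0-21.3+4
L=[(S3,[90,-65,zt],(387.0,306.4)),(S3,[90,65,zt],(439,320.7)),(S3,[-90,65,zt],(450,262.4))]
p,r=fit(L,[548,360,-.1]);print("lid S",p.round(3),r.round(1))
LW=[(W,[90,65,zt],(537,165)),(W,[-90,65,zt],(122,165))]
p,r=fit(LW,[548,360,-.1]);print("lid W",p.round(3),r.round(1))
for z in(57,60):
  for v in(164,168):print("tin W far edge mid",z,v,(np.array(onz(W,(154,v),z)+onz(W,(506,v),z))/2).round(1), onz(W,(506,v),z).round(1)-onz(W,(154,v),z).round(1))
E
```

```text
tin S 57 [ 5.44897e+02  3.63962e+02 -9.90000e-02] [-1.  -1.   0.8 -0.2 -0.2 -0.1  0.3  1.3]
tin S 60 [ 5.46845e+02  3.63633e+02 -1.00000e-01] [-1.  -1.1  0.9 -0.3 -0.3 -0.   0.3  1.4]
lid S [ 5.49156e+02  3.57799e+02 -9.20000e-02] [-0.4 -0.3  0.5  0.1 -0.2  0.1]
lid W [ 5.45367e+02  3.58499e+02 -1.02000e-01] [ 4.   0.2 -8.8  0.2]
tin W far edge mid 57 164 [553.  420.8  57. ] [169.7 -17.4   0. ]
tin W far edge mid 57 168 [552.8 418.9  57. ] [170.3 -17.5   0. ]
tin W far edge mid 60 164 [553.  421.1  60. ] [166.7 -17.1   0. ]
tin W far edge mid 60 168 [552.8 419.3  60. ] [167.3 -17.1   0. ]
```

Request:
apply_moves(steps=[0,-0.005,0.02,-0.02,0,0,-0.005,0.02,-0.04,0,0,-0.005,0.02,-0.055,0,0,-0.005,0.02,-0.055,0,0,-0.005,0.02,-0.055,0])

```text
time: 13.98
eef_pos: [546.8, 364.6, 84.6]
tcp_rot: [-3.136, 0.002, 1.47]
force: [0.0, -0.4, -2.7]
gripper_width: 15.0
finger_force: 59.2
```

Request:
apply_moves(steps=[0,0,0,-0.005,0,0,0,0,-0.01,0,0,0,0,-0.01,0])

```text
time: 14.23
eef_pos: [546.9, 364.8, 82.5]
tcp_rot: [-3.136, 0.002, 1.47]
force: [-0.4, -0.2, -2.6]
gripper_width: 14.9
finger_force: 59.2
```

Request:
apply_moves(steps=[0,0,-0.004,-0.004,0,0,0,-0.004,-0.008,0,0,0,-0.004,-0.008,0])

```text
time: 14.48
eef_pos: [547.0, 364.0, 81.4]
tcp_rot: [-3.136, 0.001, 1.47]
force: [-0.5, -0.3, -0.6]
gripper_width: 14.4
finger_force: 59.4
```

Request:
apply_moves(steps=[0,0,0,-0.004,0,0,0,0,-0.006,0,0,0,0,-0.006,0])

```text
time: 14.73
eef_pos: [547.0, 364.0, 81.3]
tcp_rot: [-3.137, 0.001, 1.47]
force: [-3.9, -2.4, 6.6]
gripper_width: 14.8
finger_force: 60.6
```

Request:
apply_moves(steps=[0,0,0,0.004,0,0,0,0,0.004,0,0.25,0,0,0.004,0,0.4,0,0,0.004,0,0.5,0,0,0.004,0,0.6,0,0,0.004,0,0.6,0,0,0.004,0])

```text
time: 15.32
eef_pos: [547.0, 364.0, 80.6]
tcp_rot: [-3.136, 0.001, 1.47]
force: [-0.7, -0.5, 0.7]
gripper_width: 51.5
finger_force: 0.0
```

Request:
apply_moves(steps=[0.6,0,0,0.05,0,0.6,0,0,0.2,0,0.6,0,0,0.4,0,0.6,0,-0.15,0.5,0,0.6,0,-0.3,0.5,0,0.6,0,-0.5,0.5,0,0.6,0,-0.7,0.5,0,0.6,0,-0.9,0.5,0])

```text
time: 15.98
eef_pos: [547.0, 182.7, 181.9]
tcp_rot: [-3.137, 0.001, 1.471]
force: [1.0, -1.0, 0.1]
gripper_width: 51.0
finger_force: 0.0
```

```bash
python3 - <<'E'
from cell import robot
from m import *
s=robot.grab_frame("scene");t=robot.grab_frame("top");w=robot.grab_frame("wrist");pickle.dump((s,t,w),open("h4.pkl","wb"))
print(robot.state()["eef_pos"])
a=cv2.resize(cv2.convertScaleAbs(s["image"][245:345,370:470,::-1],alpha=1.2),(400,400),interpolation=cv2.INTER_CUBIC)
b=cv2.resize(cv2.convertScaleAbs(t["image"][165:265,160:260,::-1],alpha=1.4),(400,400),interpolation=cv2.INTER_CUBIC)
c=cv2.resize(w["image"][:,:,::-1],(266,200),interpolation=cv2.INTER_AREA)
d=cv2.resize(cv2.convertScaleAbs(t["image"][195:295,465:555,::-1],alpha=1.5),(180,200))
r=np.zeros((200,800,3),np.uint8);r[:,:266]=c;r[:,280:460]=d
cv2.imwrite("pics/h4.png",np.vstack([np.hstack([a,b]),r]))
E
```

```text
[547.1367701  181.48583538 181.80297277]
```

```bash
python3 - <<'E'
from m import *
s,t,w=pickle.load(open("h4.pkl","rb"))
def lid(f,box,z):
    x0,y0,x1,y1=box;im=f["image"][y0:y1,x0:x1];h=cv2.cvtColor(im,cv2.COLOR_RGB2HSV)
    m=((h[...,1]<60)&(h[...,2]>60)).astype(np.uint8)
    n,l,st,_=cv2.connectedComponentsWithStats(m);k=1+st[1:,4].argmax()
    c=cv2.findContours((l==k).astype(np.uint8),0,1)[0][0];hl=cv2.convexHull(c)[:,0]+[x0,y0]
    P=np.array([onz(f,q,z)[:2] for q in hl],np.float32);r=cv2.minAreaRect(P);print(st[k,4],np.round(r[0],1),np.round(r[1],1),round(r[2],2))
lid(t,(150,160,262,262),64);lid(s,(370,240,475,345),64)
o=[(T,tin[4],(181,175.5)),(T,tin[5],(229,179.5)),(T,tin[7],(171.5,244))]
p,r=fit([(f,l,np.array(u)-.37) for f,l,u in o],[546,360,-.1]);print("tin T",p.round(3),r.round(1))
# automatic tin silhouette (blue/dark) before, T
for f,box in((T,(150,160,262,262)),(S,(370,240,475,345))):
    x0,y0,x1,y1=box;h=cv2.cvtColor(f["image"][y0:y1,x0:x1],cv2.COLOR_RGB2HSV)
    m=((h[...,0]>100)&(h[...,0]<130)&(h[...,1]>120)).astype(np.uint8);l=cv2.connectedComponentsWithStats(m);k=1+l[2][1:,4].argmax();c=max(cv2.findContours((l[1]==k).astype(np.uint8),0,1)[0],key=len)
    q=cv2.approxPolyDP(cv2.convexHull(c),2.5,True)[:,0]+[x0,y0];print(q.tolist())
E
```

```text
3165 [545.5 363.9] [126.2 180.9] 83.97
2750 [547.2 363.3] [129.6 182.2] 84.33
tin T [ 5.45244e+02  3.61410e+02 -1.03000e-01] [-0.5 -0.8  0.8 -0.1 -0.2  0.9]
[[181, 176], [227, 180], [231, 185], [223, 248], [173, 243]]
[[405, 258], [447, 268], [433, 331], [390, 319]]
```

Request:
apply_moves(steps=[1,0.05,-0.1,0,0.636,1,0.05,-0.2,0,0.636,1,0.05,-0.3,0,0.636,1,0.05,-0.4,0,0.636,1,0.05,-0.4,0,0.636,1,0.05,-0.4,0,0.636,1,0.05,-0.4,0,0.636,1,0.05,-0.4,0,0.636])

```text
time: 16.8
eef_pos: [557.4, 105.1, 181.3]
tcp_rot: [-3.137, 0.002, 2.476]
force: [-0.0, -0.8, -0.4]
gripper_width: 85.1
finger_force: 0.0
```

Request:
apply_moves(steps=[1,0,0,0,0.497,1,0,0,0,0.497,1,0,0,0,0.497,1,0,0,0,0.497,1,0,0,0,0.497,1,0,0,0,0.497,1,0,0,0,0.497,1,0,0,0,0.497])

```text
time: 17.47
eef_pos: [557.4, 105.3, 181.2]
tcp_rot: [-3.137, 0.002, -3.031]
force: [0.5, 0.1, -0.5]
gripper_width: 84.9
finger_force: 0.0
```

```bash
python3 - <<'E'
from cell import robot
from m import *
w=robot.grab_frame("wrist");t=robot.grab_frame("top");s=robot.grab_frame("scene");pickle.dump((s,t,w),open("h5.pkl","wb"))
st=robot.state();print(st["eef_pos"],st["tcp_rot"],st["gripper_width"],(-w["R"].T@w["t"]).round())
x0,y0=0,0;im=w["image"]
h=cv2.cvtColor(im,cv2.COLOR_RGB2HSV).astype(int)
for X in([557.6,103.4,58],):
  q=proj(w,X);print("pred bar",q.round())
m=(((h[...,0]<12)|(h[...,0]>172))&(h[...,1]>90)&(h[...,2]<150)&(h[...,2]>20)).astype(np.uint8)
n,l,sv,ce=cv2.connectedComponentsWithStats(m)
for k in range(1,n):
  if sv[k,4]>250:
    r=cv2.minAreaRect(np.argwhere(l==k)[:,::-1].astype(np.float32));print(sv[k],ce[k].round(),np.round(r[0],1),np.round(r[1],1),r[2])
E
```

```text
[557.19863016 104.73075408 180.97936138] [-3.13627775e+00  1.73712198e-03 -3.03381590e+00] 85.41855369595137 [475.  98. 315.]
pred bar [326. 232.]
[ 284  221   87   22 1448] [327. 232.] [327.  231.7] [20.7 86.2] 89.09062194824219
```

```bash
python3 - <<'E'
from m import *
s,t,w=pickle.load(open("h5.pkl","rb"))
d=43*np.array([np.cos(np.radians(-.91)),np.sin(np.radians(-.91))]);c=np.array([327,231.7])
for z in(56,58):
    A,B=onz(w,c-d,z),onz(w,c+d,z);print(z,A.round(1),B.round(1),((A+B)/2).round(1),"bar yaw",np.degrees(np.arctan2(*(A-B)[[1,0]]))-90,np.linalg.norm(A-B))
b0=np.array(tc(301.5,123.5))-.25;s0=np.array(sc(455.5,264))-.3
print("T",onz(T,b0,58).round(1),"S",onz(S,s0,58).round(1),"all",tri((T,b0),(S,s0),(w,c)).round(1))
E
```

```text
56 [562.1  70.6  56. ] [553.6 137.3  56. ] [557.9 104.   56. ] bar yaw -172.68598428664717 67.23206339772229
58 [561.5  70.8  58. ] [553. 137.  58.] [557.2 103.9  58. ] bar yaw -172.68598428664723 66.71287031874596
T [556.2 102.4  58. ] S [565.5 105.7  58. ] all [559.1 103.7  48.3]
```

Request:
apply_moves(steps=[1,0.003,-0.005,-0.15,0.012,1,0.003,-0.005,-0.35,0.012,1,0.003,-0.005,-0.5,0.012,1,0.003,-0.005,-0.65,0.012,1,0.003,-0.005,-0.7,0.012,1,0.003,-0.005,-0.7,0.012])

```text
time: 18.12
eef_pos: [555.1, 102.7, 38.1]
tcp_rot: [-3.136, -0.004, -3.015]
force: [-0.5, 0.5, 0.1]
gripper_width: 85.7
finger_force: 0.0
```

Request:
apply_moves(steps=[1,0,0,-0.02,0,1,0,0,-0.03,0,1,0,0,-0.04,0,1,0,0,-0.04,0,1,0,0,-0.04,0])

```text
time: 18.53
eef_pos: [558.3, 103.2, 33.7]
tcp_rot: [-3.136, 0.003, -3.015]
force: [-0.9, -0.8, 0.3]
gripper_width: 85.7
finger_force: 0.0
```

Request:
apply_moves(steps=[0.85,0,0,0,0,0.75,0,0,0,0,0.6,0,0,0,0,0.4,0,0,0,0,0,0,0,0,0,0,0,0,0,0])

```text
time: 19.03
eef_pos: [558.2, 103.1, 33.8]
tcp_rot: [-3.136, 0.003, -3.015]
force: [-2.3, 0.3, 5.9]
gripper_width: 68.7
finger_force: 68.3
```

Request:
apply_moves(steps=[0,0,0,0.02,0,0,0,0,0.06,0,0,0,0,0.1,0,0,0,0,0.15,0,0,0,0,0.15,0])

```text
time: 19.45
eef_pos: [559.1, 103.3, 65.2]
tcp_rot: [-3.136, 0.005, -3.015]
force: [0.8, -0.2, -3.1]
gripper_width: 68.8
finger_force: 68.7
```

```bash
python3 - <<'E'
from m import *
p=[460.5,-349.7,3.02]
P=place(p,[sb(a,b,0) for a,b in((100,64),(100,-64),(-93,-64),(-93,64))]+[sb(-93,64,16),sb(-93,-64,16)])
def mk(f,x0,y0,w,h,k):
    im=cv2.resize(cv2.convertScaleAbs(f["image"][y0:y0+h,x0:x0+w,::-1],alpha=1.5,beta=10),None,fx=k,fy=k,interpolation=cv2.INTER_CUBIC)
    for i,X in enumerate(P):
        q=((proj(f,X)-[x0,y0]+.5)*k).astype(int);cv2.circle(im,tuple(map(int,q)),2,(0,255,0) if i<4 else (0,255,255),-1)
    return im
a=mk(T,470,195,75,100,6);b=mk(S,135,175,80,90,4)
b=cv2.copyMakeBorder(b,0,600-b.shape[0],0,0,cv2.BORDER_CONSTANT)
print([proj(T,X).round(1).tolist() for X in P],[proj(S,X).round(1).tolist() for X in P])
cv2.imwrite("pics/st.png",np.hstack([a,b]))
E
```

```text
[[540.2, 288.4], [481.7, 281.5], [476.9, 209.8], [530.5, 215.9], [533.2, 212.2], [479.0, 206.0]] [[172.3, 180.2], [209.9, 190.3], [186.5, 251.9], [148.3, 240.1], [145.4, 238.8], [183.9, 250.7]]
```

View pics/st.png

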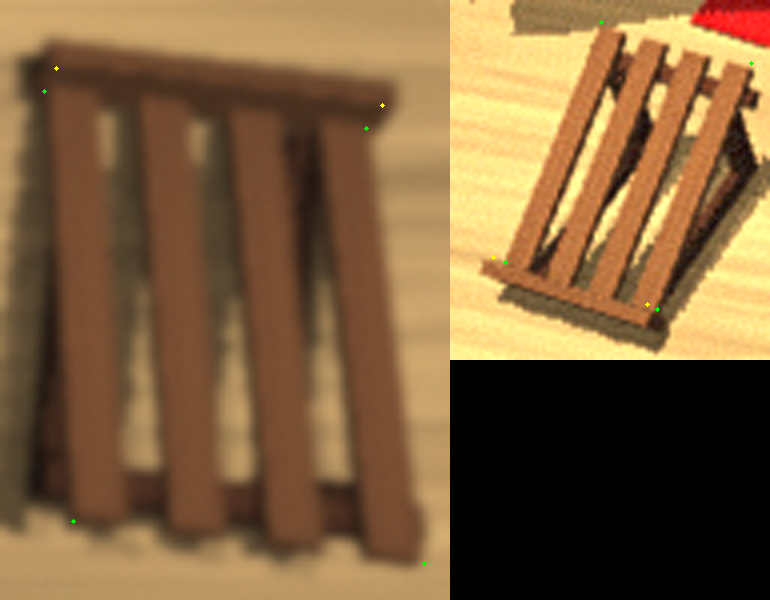

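The stand picture shows rail ends at top-crop (75,515) and (419,563), and the ledge junctions at (50,92) and (369,122). They agree with my model to about 1 px after a 1 mm shift. The target pose is stand (461.7, -350.2), yaw 3.025.

Request:
apply_moves(steps=[0,0,0,0.15,0,0,0,0,0.3,0,0,-0.03,-0.1,0.45,-0.04,0,-0.06,-0.25,0.48,-0.08,0,-0.09,-0.4,0.48,-0.12,0,-0.12,-0.55,0.48,-0.155,0,-0.15,-0.7,0.48,-0.155,0,-0.18,-0.85,0.48,-0.155])

```text
time: 20.12
eef_pos: [521.2, -68.3, 159.1]
tcp_rot: [-3.136, 0.002, 3.025]
force: [0.8, 0.5, -2.9]
gripper_width: 68.4
finger_force: 70.3
```

Request:
apply_moves(steps=[0,-0.03,-0.15,0,0,0,-0.06,-0.3,0,0,0,-0.09,-0.45,0,0,0,-0.12,-0.6,0,0,0,-0.15,-0.75,0,0,0,-0.18,-0.9,0,0,0,-0.18,-1,0,0,0,-0.18,-1,0,0])

```text
time: 20.78
eef_pos: [485.4, -271.0, 159.0]
tcp_rot: [-3.134, 0.002, 3.021]
force: [0.2, 0.2, -2.5]
gripper_width: 69.1
finger_force: 70.3
```

Request:
apply_moves(steps=[0,-0.02,-0.15,0,0,0,-0.06,-0.3,0,0,0,-0.06,-0.4,-0.05,0,0,-0.06,-0.4,-0.12,0,0,-0.06,-0.4,-0.12,0,0,-0.06,-0.4,-0.12,0])

```text
time: 21.28
eef_pos: [472.7, -346.0, 134.0]
tcp_rot: [-3.138, -0.001, 3.025]
force: [0.0, 0.4, -2.7]
gripper_width: 68.7
finger_force: 70.3
```

```bash
python3 - <<'E'
from cell import robot
from m import *
s=robot.grab_frame("scene");pickle.dump(s,open("s6.pkl","wb"))
st=robot.state();print(st["eef_pos"],st["tcp_rot"],st["force"])
x0,y0,x1,y1=90,130,260,290;h=cv2.cvtColor(s["image"][y0:y1,x0:x1],cv2.COLOR_RGB2HSV)
m=((h[...,1]<50)&(h[...,2]>70)).astype(np.uint8);n,l,sv,_=cv2.connectedComponentsWithStats(m);k=1+sv[1:,4].argmax()
c=cv2.convexHull(max(cv2.findContours((l==k).astype(np.uint8),0,1)[0],key=len));print(sv[k],(cv2.approxPolyDP(c,3,True)[:,0]+[x0,y0]).tolist())
e=st["eef_pos"];P=place([e[0],e[1],3.025],[[a,b,e[2]-10.6] for a,b in((90,65),(90,-65),(-90,-65),(-90,65))]);print([proj(s,q).round().tolist() for q in P])
E
```

```text
[ 473.32448643 -346.08951971  134.72828606] [-3.13698220e+00  3.87044886e-04  3.02568674e+00] [ 0.05872753  0.14718066 -1.5722616 ]
[ 125  104   45   56 1964] [[259, 236], [259, 289], [215, 289], [233, 234]]
[[170.0, 179.0], [209.0, 190.0], [176.0, 236.0], [134.0, 223.0]]
```

Request:
apply_moves(steps=[0,0,-0.027,-0.03,0,0,0,-0.027,-0.06,0,0,0,-0.027,-0.075,0,0,0,-0.027,-0.075,0])

```text
time: 21.67
eef_pos: [473.2, -351.7, 118.8]
tcp_rot: [-3.137, 0.0, 3.026]
force: [-0.4, 0.7, -3.1]
gripper_width: 68.8
finger_force: 70.4
```

Request:
apply_moves(steps=[0,0,0,-0.01,0,0,0,0,-0.02,0,0,0,0,-0.02,0])

```text
time: 21.92
eef_pos: [473.5, -352.2, 115.4]
tcp_rot: [-3.136, 0.001, 3.025]
force: [0.0, -0.1, -2.4]
gripper_width: 68.6
finger_force: 70.4
```

Request:
apply_moves(steps=[0,0,0,-0.01,0,0,0,0,-0.02,0,0,0,0,-0.02,0])

```text
time: 22.17
eef_pos: [473.9, -352.6, 111.7]
tcp_rot: [-3.136, 0.002, 3.025]
force: [1.6, -1.1, -1.8]
gripper_width: 68.6
finger_force: 70.6
```

Request:
apply_moves(steps=[0,0,0,-0.01,0,0,0,0,-0.02,0,0,0,0,-0.02,0])

```text
time: 22.42
eef_pos: [474.6, -352.7, 108.4]
tcp_rot: [-3.136, 0.004, 3.025]
force: [3.2, 0.9, 4.7]
gripper_width: 68.9
finger_force: 71.2
```

Request:
apply_moves(steps=[0,0,0,-0.01,0,0,0,0,-0.02,0,0,0,0,-0.03,0,0,0,0,-0.03,0])

```text
time: 22.75
eef_pos: [475.5, -353.3, 102.6]
tcp_rot: [-3.135, 0.005, 3.025]
force: [6.3, -1.2, 5.0]
gripper_width: 68.9
finger_force: 71.0
```

Request:
apply_moves(steps=[0,0,0,-0.015,0,0,0,0,-0.03,0,0,0,0,-0.04,0,0,0,0,-0.05,0,0,0,0,-0.05,0])

```text
time: 23.17
eef_pos: [476.6, -353.5, 92.8]
tcp_rot: [-3.135, 0.007, 3.026]
force: [7.5, -0.8, 5.4]
gripper_width: 68.5
finger_force: 70.5
```

Request:
apply_moves(steps=[0,0,0,-0.01,0,0,0,0,-0.02,0,0,0,0,-0.03,0,0,0,0,-0.03,0])

```text
time: 23.5
eef_pos: [476.8, -353.5, 86.9]
tcp_rot: [-3.135, 0.007, 3.026]
force: [9.1, -0.4, 4.6]
gripper_width: 68.9
finger_force: 70.3
```

Request:
apply_moves(steps=[0,-0.005,0,-0.01,0,0,-0.01,0,-0.02,0,0,-0.01,0,-0.02,0])

```text
time: 23.75
eef_pos: [474.7, -353.6, 82.9]
tcp_rot: [-3.134, 0.008, 3.026]
force: [9.8, -0.4, 3.0]
gripper_width: 69.1
finger_force: 70.0
```

Request:
apply_moves(steps=[0,0,0,-0.01,0,0,0,0,-0.015,0,0,0,0,-0.015,0])

```text
time: 24.0
eef_pos: [474.5, -353.6, 79.8]
tcp_rot: [-3.134, 0.007, 3.026]
force: [8.1, -1.1, 3.5]
gripper_width: 68.8
finger_force: 69.8
```

```bash
python3 - <<'E'
from cell import robot
from m import *
s=robot.grab_frame("scene");pickle.dump(s,open("s7.pkl","wb"))
st=robot.state();print(st["eef_pos"],st["tcp_rot"],st["force"])
x0,y0,x1,y1=90,150,218,275;h=cv2.cvtColor(s["image"][y0:y1,x0:x1],cv2.COLOR_RGB2HSV)
m=((h[...,1]<60)&(h[...,2]>60)).astype(np.uint8);n,l,sv,_=cv2.connectedComponentsWithStats(m);k=1+sv[1:,4].argmax()
c=cv2.convexHull(max(cv2.findContours((l==k).astype(np.uint8),0,1)[0],key=len));print(sv[k],(cv2.approxPolyDP(c,2,True)[:,0]+[x0,y0]).tolist())
for p,s0 in(([461.7,-350.2,3.025],0),):
  for hh in (4,7):
    P=place(p,[sb(s0+a,b,hh) for a,b in((90,65),(90,-65),(-90,-65),(-90,65))]);print([proj(s,q).round(1).tolist() for q in P])
E
```

```text
[ 474.45742731 -353.56831837   79.90650046] [-3.13435657  0.00678589  3.02608099] [ 8.44277297 -0.60813092  1.81667303]
[  55   36   62   65 1611] [[177, 186], [206, 194], [183, 250], [145, 238], [157, 213]]
[[169.6, 182.9], [208.1, 193.2], [186.4, 251.0], [147.4, 239.1]]
[[169.1, 182.6], [207.7, 192.9], [185.9, 250.8], [146.9, 238.9]]
```

Request:
apply_moves(steps=[0,0,0,-0.005,0,0,0,0,-0.01,0,0,0,0,-0.01,0])

```text
time: 24.3
eef_pos: [474.3, -353.5, 77.8]
tcp_rot: [-3.134, 0.006, 3.026]
force: [7.8, -1.0, 3.3]
gripper_width: 68.5
finger_force: 69.8
```

Request:
apply_moves(steps=[0,0,0,-0.005,0,0,0,0,-0.01,0,0,0,0,-0.01,0])

```text
time: 24.55
eef_pos: [474.2, -353.5, 76.6]
tcp_rot: [-3.134, 0.006, 3.026]
force: [5.8, 1.5, 8.7]
gripper_width: 68.4
finger_force: 70.4
```

Request:
apply_moves(steps=[0,0,0,-0.004,0,0,0,0,-0.0075,0,0,0,0,-0.0075,0])

```text
time: 24.8
eef_pos: [474.2, -353.5, 76.5]
tcp_rot: [-3.134, 0.007, 3.026]
force: [2.3, 3.5, 20.3]
gripper_width: 68.5
finger_force: 71.7
```

Request:
apply_moves(steps=[0,0,0,-0.004,0,0,0,0,-0.0075,0,0,0,0,-0.0075,0])

```text
time: 25.05
eef_pos: [474.8, -353.6, 75.9]
tcp_rot: [-3.134, 0.009, 3.026]
force: [1.8, 4.6, 25.5]
gripper_width: 68.8
finger_force: 72.7
```

Request:
apply_moves(steps=[0,0,0,0.008,0,0,0,0,0.012,0,0,0,0,0.012,0])

```text
time: 25.3
eef_pos: [474.2, -353.6, 76.5]
tcp_rot: [-3.134, 0.007, 3.026]
force: [4.4, 1.7, 12.1]
gripper_width: 69.2
finger_force: 71.1
```

Request:
apply_moves(steps=[0.83,0,0,0,0,0.87,0,0,0,0,0.92,0,0,0,0,1,0,0,0,0,1,0,0,0,0])

```text
time: 25.72
eef_pos: [470.9, -352.1, 73.5]
tcp_rot: [-3.137, -0.0, 3.025]
force: [0.7, -0.3, -0.3]
gripper_width: 85.4
finger_force: 0.0
```

```bash
cat > chk.py <<'E'
from cell import robot
from m import *
s=robot.grab_frame("scene")
st=robot.state();print(st["time"],st["eef_pos"],st["force"],st["gripper_width"])
x0,y0,x1,y1=90,150,218,275;h=cv2.cvtColor(s["image"][y0:y1,x0:x1],cv2.COLOR_RGB2HSV)
m=((h[...,1]<60)&(h[...,2]>60)).astype(np.uint8);n,l,sv,_=cv2.connectedComponentsWithStats(m);k=1+sv[1:,4].argmax()
c=cv2.convexHull(max(cv2.findContours((l==k).astype(np.uint8),0,1)[0],key=len));print(sv[k],(cv2.approxPolyDP(c,2,True)[:,0]+[x0,y0]).tolist())
E
python3 chk.py
```

```text
25.7667 [ 471.04378505 -352.20149577   73.59339073] [-0.17688385 -0.31730879 -0.18229169] 85.46442613478527
[  57   37   59   66 1502] [[179, 187], [205, 194], [185, 252], [147, 240], [158, 213]]
```

Request:
apply_moves(steps=[1,0,0,0.03,0,1,0,0,0.1,0,1,0,0,0.25,0,1,0,0,0.45,0,1,0,0,0.65,0,1,0,0.1,0.8,0,1,0,0.3,0.9,0,1,0,0.5,1,0])

```text
time: 26.43
eef_pos: [471.8, -257.9, 273.7]
tcp_rot: [-3.135, 0.004, 3.023]
force: [0.4, 0.6, -0.8]
gripper_width: 85.6
finger_force: 0.0
```

Request:
apply_moves(steps=[1,-0.1,0.2,0,0,1,-0.2,0.4,0,0,1,-0.3,0.6,0,0,1,-0.3,0.8,0,0,1,-0.3,0.9,0,0,1,-0.3,0.9,0,0,1,-0.3,0.9,0,0])

```text
time: 27.02
eef_pos: [411.5, -76.9, 272.0]
tcp_rot: [-3.136, 0.002, 3.028]
force: [0.3, 0.4, 0.8]
gripper_width: 85.4
finger_force: 0.0
```

```bash
python3 chk.py; cat > fin.py <<'E'
from cell import robot
from m import *
s=robot.grab_frame("scene");t=robot.grab_frame("top")
def hull(f,box,eps=2.5):
    x0,y0,x1,y1=box;h=cv2.cvtColor(f["image"][y0:y1,x0:x1],cv2.COLOR_RGB2HSV)
    m=((h[...,1]<60)&(h[...,2]>60)).astype(np.uint8);n,l,sv,_=cv2.connectedComponentsWithStats(m);k=1+sv[1:,4].argmax()
    c=cv2.convexHull(max(cv2.findContours((l==k).astype(np.uint8),0,1)[0],key=len));return sv[k].tolist(),(cv2.approxPolyDP(c,eps,True)[:,0]+[x0,y0]).tolist()
print("stand lid S",hull(s,(90,150,218,275)));print("stand lid T",hull(t,(450,180,560,300)));print("tin lid S",hull(s,(370,240,475,345)))
p=[461.7,-350.2,3.025]
for f in(s,t):print("pred",[proj(f,q).round(1).tolist() for q in place(p,[sb(a,b,5) for a,b in((90,65),(90,-65),(-90,-65),(-90,65))])])
for f,f0,n in((s,S,"s"),(t,T,"t")):
    d=np.abs(f["image"].astype(int)-f0["image"]).sum(2)>90
    n_,l,sv,c=cv2.connectedComponentsWithStats(d.astype(np.uint8));print(n,[(sv[k].tolist()) for k in range(1,n_) if sv[k,4]>60])
E
python3 fin.py
```

```text
27.0667 [411.71899055 -77.76407021 271.89674497] [ 0.26667245 -0.56498702  0.110543  ] 85.23866219171754
[  57   35   60   67 2314] [[168, 185], [206, 194], [185, 251], [147, 240]]
stand lid S ([57, 35, 60, 68, 2314], [[168, 185], [206, 194], [185, 252], [147, 240]])
stand lid T ([87, 84, 6, 18, 71], [[538, 264], [541, 281], [537, 280]])
tin lid S ([19, 14, 62, 70, 2731], [[404, 254], [450, 266], [440, 323], [389, 309]])
pred [[169.5, 182.8], [207.9, 193.1], [186.2, 250.9], [147.2, 239.1]]
pred [[541.5, 282.7], [482.1, 276.0], [477.2, 209.2], [531.9, 215.2]]
s [[139, 0, 264, 298, 22377], [95, 39, 59, 73, 1596], [291, 63, 15, 32, 238], [340, 140, 55, 49, 1254], [147, 185, 61, 67, 2374], [294, 252, 54, 61, 2514], [389, 255, 62, 70, 2885], [387, 313, 51, 24, 160]]
t [[170, 174, 62, 78, 3753], [325, 186, 216, 195, 19069], [295, 200, 32, 14, 351], [375, 206, 34, 10, 326], [507, 248, 13, 28, 177], [435, 288, 19, 20, 279], [521, 319, 92, 72, 3664], [368, 336, 36, 87, 1718], [479, 365, 12, 8, 61], [295, 367, 61, 52, 1305], [631, 367, 9, 21, 127], [416, 385, 105, 95, 7178], [517, 393, 7, 20, 91], [498, 397, 18, 13, 123], [256, 402, 66, 78, 3315], [523, 413, 77, 67, 3669], [322, 455, 10, 15, 72]]
```

```bash
python3 -c "
from cell import robot
print(robot.job_done())"
```

```text
the job is handed in; nothing more can be done
None
```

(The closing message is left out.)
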